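Brush out a jar and leave its brush cap a quarter turn loose

TASK

Take the black cap with the long brush off the rinsing jar and brush out the open threaded jar in the wooden block: work the brush down and up inside it twice, each time from near the floor until the bristles are up at the neck. Then screw the cap clockwise onto that jar until it bottoms out, and back it off a quarter turn so that the jar can air. Finish still gripping the cap there, while I tape a tag on the jar; leave the rinsing jar and the other things on the bench standing where they are.

Things in the scene. Friction and masses are not known exactly. Their poses are not given: they have to be found in the camera images.
- cap: Black ribbed screw cap, 52 mm across, 28 mm tall, with a long brush fixed under it: one rigid loose piece, about 60 g. Origin on the axis, in the plane inside the cap that seats on a rim: flat top 10 mm above it, skirt's edge 18 mm below, with two 4 mm stop teeth under it. z up; x runs through the two thread lugs (facing each other, so x and -x are alike).
- cap_top (a point): centre of the cap's flat top, 10 mm above the cap's origin; inside, the skirt is 44 mm wide, 36 mm between the lugs. Grip the cap from above across its diameter, at any yaw. At the start the cap sits loosely and upright on the rinsing jar, brush hanging inside; lift it straight up over 96 mm to clear that jar.
- brush_tip (a point): tip of the brush, on the cap's axis 96 mm below the cap's origin; 6 mm stem, bristle head 13 mm wide and 28 mm long
- jar_stand: Wooden block, 94 mm square, 26 mm high, clamping the foot of the open clear glass jar; block and jar are fixed and neither turn nor lift. Origin under the block's centre, on the jar's axis; z up. Jar body 62 mm across; shoulder at 96 mm, rim at 120 mm above the origin; inner floor 108 mm below the rim.
- jar_rim (a point): centre of the jar's mouth in the plane of its rim; axes as the block's. Neck 33 mm across outside (tapered at the rim), 24 mm bore, 23 mm tall. When the cap is bottomed its origin is at this point and its x axis is parallel (either way round) to this x axis; a quarter turn back from there they are square to each other.
- jar_thread (a point): on the jar's axis 8 mm below the rim, amid the thread: right-hand, two starts, 40 mm across its ridges, sinks 12 mm a turn, about 2 mm axial play. Set down at any yaw, the cap rests on it with its origin 4 to 10 mm above the rim; turned clockwise from above it sinks and after 170 to 350 degrees its teeth meet stop lugs on the jar's shoulder, where a grip that keeps turning slips round the cap.
- rinse_jar: Loose clear glass rinsing jar with a plain neck, no thread, 66 mm across, about 0.3 kg, empty; origin under its centre; rim 110 mm above the origin. At the start it carries the brush cap.
- rinse_rim (a point): centre of the rinsing jar's mouth in the plane of its rim; neck 32 mm across outside, 26 mm inside
- spare_jar: squat amber glass jar with its own black screw lid closed on it, no brush; 72 mm across, 68 mm tall; bystander; origin under its centre
- ink_tin: flat round metal ink tin, 93 mm across, 43 mm tall; bystander; origin under its centre
- tape_roll: roll of masking tape lying flat, 94 mm across, 24 mm tall; bystander; origin under its centre
- scissors: paper scissors lying flat, 185 mm long, 10 mm high, blades to +x, handles to -x; bystander; origin under the pivot region
- pencil_a: black litho pencil lying flat along its x, 168 mm long, 8 mm thick; bystander; origin under its middle
- pencil_b: blue litho pencil lying flat along its x, 168 mm long, 8 mm thick; bystander; origin under its middle
- eraser: rubber eraser in a paper sleeve, 56 x 24 x 13 mm; bystander; origin under its centre
Mind the look-alikes: they are no part of the job. Leave any blue look-alike of the rinse_jar alone. What is shaped like the cap but green is not meant.

How it is judged:
By the outcome, as a careful person would: the job done as asked, in the order asked, and still so for the second after the job is handed in, while the arm keeps its last pose, push and grip.
It also fails if it takes over 67 s, if anything falls off the work surface, if the arm or the gripper's body presses on something with over 40 N, if the wrist force passes 120 N, or if a joint passes its speed limit or range.

ROBOT

A 7-joint arm with a two-finger parallel gripper is mounted at the origin on the work surface. World frame = base frame: x ahead of the robot, y to its left, z up, the work surface at z = 0. Lengths are in mm, angles in rad, forces in N, time in s.
With the tool pointing down it reaches from about 400 to 875 mm from the base axis. Payload 6.5 kg.
Tool frame: the origin (TCP) lies midway between the tips of the shut fingers; the grasp point (between the pads) lies 19 mm behind it; z points along the fingers, y is the line along which they close (so a half turn about z gives the same grasp; the last joint's range is limited). The gripper opens to 85 mm and grips with 20 to 120 N. Pads are 22 mm wide; open, the fingers measure 114 mm over their backs; the gripper's body (76 mm by 85 mm) begins 54 mm behind the grasp point. The pads swing forward as they close: fully open they stand 13 mm farther back than shut.
Start: joints at [1.271, 0.536, -0.004, 1.538, 0.003, 1.067, -0.071], TCP at [150.585, -632.309, 231.29] pointing down, gripper open.
Joint ranges: [-2.7, 2.7], [-0.37, 2.16], [-1.27, 1.26], [0.24, 2.4], [-1.31, 4.45], [0.19, 1.91], [-2.76, 2.76]. Speed limits (rad/s): [2.39, 2.39, 3.14, 3.14, 3.14, 3.14, 3.14].

INTERFACE

Orientations are given as a rotation vector (axis times angle).
In Python, from station import bot gives the robot as it stands.
- The arm moves only by the tool play_rows, never from a script. Its argument "plan" is a list of rows, each a list of 7 numbers: the shift along the tool's x, y, z in cm, then the turn, a rotation vector about the tool's x, y, z in rad, then the closure, from -1 (fully open) to 1 (shut), so that 0 is half open. In form: [[tx, ty, tz, ax, ay, az, gripper], ...]. A call has exactly 5 rows; each row is the pose to reach, as a shift and turn from the pose commanded when the call began, along the tool's axes at that moment; what a row does not reach only later rows make up. A row lasts 1/8 s, in which the tool goes at most 62.5 mm and 10.7 degrees, less where a joint would pass 70% of its speed; a pose out of reach is approached as far as the arm can. A call with a gripper value outside its range is refused whole. The fingers move at their own pace and stop on an object; the grip force is fixed at half the most. Time passes only in rows, so rows that repeat a pose let the fingers close, or fill a call up. It gives the time, the measured TCP pose, the force, the opening and the grip force at its end, in the units of the state.
- bot.observe(): the state, without advancing time (a new reading comes with each control period).
- bot.capture(name): name is "side" or "top"; returns (picture, depth): 400x640x3 uint8, red, green, blue; 400x640 float32, mm along the optical axis (not along the pixel's ray), 0 where there is no reading.
- bot.camera_params(name): a dict with "fx", "fy", "cx", "cy" (pixels), "rvec" (rotation vector, rad) and "tvec" (3), from world to camera coordinates, as OpenCV has them. Camera axes: x right, y down, z forward; pixel columns grow to the right and rows downward; lengths in mm; the calibration is good to about 2 mm. A picture is of the moment at which its call begins. camera_params takes no time and is no camera call.
- bot.job_done(): hands the job in; it is judged then, once.
The state is a dict: "t": time; "q": joint angles; "dq": joint speeds; "joint_efforts": joint torques, N m; "tcp_pos": TCP position; "eef_rot": TCP orientation; "wrist_force": force on the tool from outside, world axes, zero at the start; "torque": the same for the moment, N m; "grip_width": opening from 0.0 (shut) to 1.0 (fully open); "grip_force": force on a finger pad.
Only numpy, scipy, OpenCV 4.12 (cv2) and the standard library are available. Lean on these libraries where they do the work, as an engineer would, in place of code of your own. Each camera call takes 0.05 s, during which the arm holds its last target. There are 200 camera calls.

## Working session

There is one attempt and no reset: what is moved stays moved. The work goes in short steps, Python scripts to look and compute and a tool call to move; the robot and the scene stay as the last step left them, time stands still between calls to the robot, and variables do not carry over. Pictures are saved under pics/ and viewed, at most 10 in all, crops included, and the job is handed in when it is done.

Besides the shell and the picture viewer there is one more tool, called as name([rows], argument=value, ...), one row to a line, values as JSON. play_rows: Moves the arm, as the interface text tells. Its arguments: {"type":"object","properties":{"plan":{"type":"array","items":{"type":"array","items":{"type":"number"}}}},"required":["plan"]}

```bash
mkdir -p pics; ls
python3 - <<'E'
from station import bot
import cv2
s=bot.observe(); print({k:(v if not hasattr(v,'round') else v) for k,v in s.items()})
for n in("side","top"):
    p,d=bot.capture(n); cv2.imwrite(f"pics/{n}0.png",p[...,::-1]); 
    import numpy as np; np.save(f"{n}0.npy",d); print(n,bot.camera_params(n))
E
```

```text
pics
{'t': 0.0, 'q': array([ 1.27077671,  0.53719463, -0.00443092,  1.53890622,  0.00262908,
        1.06729662, -0.07119036]), 'dq': array([-0.00043112,  0.00170375,  0.00118728,  0.00255357,  0.00017321,
        0.00051162,  0.00062775]), 'joint_efforts': array([ 4.31563021e-04, -5.83402705e+01,  1.04884755e+00, -2.59096527e+01,
        1.23123906e-02,  9.68542008e-03,  1.70947374e-05]), 'tcp_pos': array([ 150.41804703, -631.68489546,  230.38183413]), 'eef_rot': array([-3.11838212e+00, -3.66380387e-01,  5.79319243e-04]), 'wrist_force': array([-0.80552596,  0.69181909,  0.04886758]), 'torque': array([ 0.05672732,  0.00371136, -0.01254677]), 'grip_force': 0.0, 'grip_width': 0.9984548026299114}
side {'fx': 367.9414323401016, 'fy': 367.9414323401016, 'cx': 325.9040930135901, 'cy': 203.46487216887252, 'rvec': array([ 2.19829783, -0.636643  ,  0.30491552]), 'tvec': array([-437.26303369,  264.72367073,  589.12032682])}
top {'fx': 406.7016984295108, 'fy': 406.7016984295108, 'cx': 314.54367116729156, 'cy': 199.1279560289979, 'rvec': array([ 2.14728143, -2.20626224,  0.03876908]), 'tvec': array([ 57.53254857, 553.68893404, 969.30693342])}
```

View pics/side0.png

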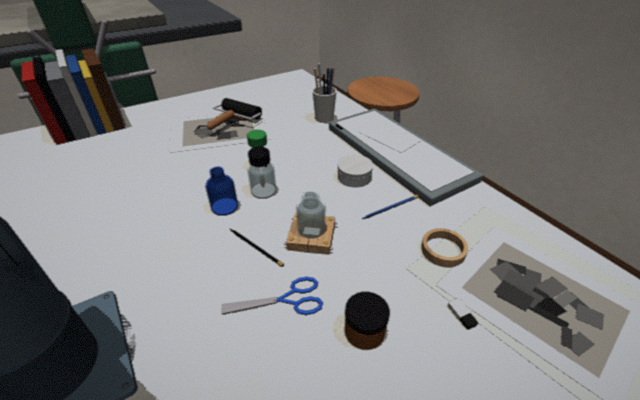

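View pics/top0.png

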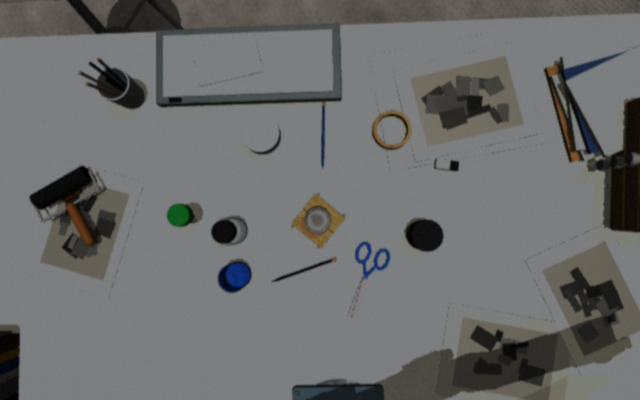

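Side view: the candidates are the black cap (259,157) on the clear jar (262,180), the green cap (257,138), the black lid of the amber spare jar (367,312), and the blue jar (221,190). The black cap on the clear jar is the one described, because the others are green, amber or blue. In the top view it is at (225,232), and the block with the open jar is at (318,220). I'll confirm this in a crop and measure both.

```bash
cat > h.py <<'E'
import numpy as np, cv2
from station import bot
P={n:bot.camera_params(n) for n in("side","top")}
R={n:cv2.Rodrigues(P[n]["rvec"])[0] for n in P}
def ray(n,u,v):
    p=P[n]; d=R[n].T@np.array([(u-p["cx"])/p["fx"],(v-p["cy"])/p["fy"],1]); return -R[n].T@p["tvec"],d
def plane(n,u,v,z):
    c,d=ray(n,u,v); return c+d*(z-c[2])/d[2]
def dep(n,u,v,D):
    c,d=ray(n,u,v); return c+d*D
def tri(a,b):
    c1,d1=ray("side",*a); c2,d2=ray("top",*b)
    s=np.linalg.lstsq(np.c_[d1,-d2],c2-c1,rcond=None)[0]
    p,q=c1+s[0]*d1,c2+s[1]*d2; return (p+q)/2,np.linalg.norm(p-q)
def proj(n,X):
    p=P[n]; c=R[n]@X+p["tvec"]; return np.array([p["fx"]*c[0]/c[2]+p["cx"],p["fy"]*c[1]/c[2]+p["cy"]])
E
python3 - <<'E'
from h import *
np.set_printoptions(precision=1,suppress=True)
s=cv2.imread("pics/side0.png");t=cv2.imread("pics/top0.png")
a=cv2.resize(s[120:260,190:360],None,fx=3.4,fy=3.4,interpolation=cv2.INTER_CUBIC)[:470]
b=cv2.resize(t[190:300,160:350],None,fx=4,fy=4,interpolation=cv2.INTER_CUBIC)
cv2.imwrite("pics/cropS.png",a);cv2.imwrite("pics/cropT.png",b)
D={n:np.load(n+"0.npy") for n in P}
def pts(n,u0,u1,v0,v1):
    vv,uu=np.mgrid[v0:v1,u0:u1]; X=np.array([dep(n,u,v,D[n][v,u]) for u,v in zip(uu.ravel(),vv.ravel())]); return X
for nm,w,zr in(("cap",(200,255,210,255),(112,135)),("rim",(285,350,190,255),(100,130)),("block",(285,350,190,255),(18,34))):
    X=pts("top",*w); k=(X[:,2]>zr[0])&(X[:,2]<zr[1]); Y=X[k]
    print(nm,k.sum(),np.median(Y,0) if k.any() else "",cv2.minAreaRect(Y[:,:2].astype(np.float32)) if k.any() else "")
    print(np.percentile(X[:,2],[5,50,90,98,100]))
X=pts("side",240,280,140,170);k=(X[:,2]>60);Y=X[k];print("side cap",k.sum(),np.percentile(Y,[2,50,98],axis=0) if k.any() else "")
# dark mask
for n,im,w in(("side",s,(240,280,140,172)),("top",t,(200,250,212,250))):
    g=im[w[2]:w[3],w[0]:w[1]].max(2); m=(g<55).astype(np.uint8)
    c=max(cv2.findContours(m,0,1)[0],key=cv2.contourArea); c=c+np.array([w[0],w[2]]); print(n,cv2.contourArea(c),cv2.minEnclosingCircle(c),cv2.boundingRect(c),cv2.fitEllipse(c))
E
```

```text
cap 441 [483.1 242.3 118.7] ((483.7874450683594, 242.71621704101562), (50.548404693603516, 50.249210357666016), 42.49336624145508)
[  -3.9    0.3  118.5  120.9 1002.8]
rim 177 [502.8  36.4 115.7] ((502.4910888671875, 36.09348678588867), (40.288047790527344, 38.578590393066406), 76.36499786376953)
[  -3.7    0.3   93.   116.2 1002.8]
block 916 [500.8  34.3  24.8] ((502.3387451171875, 36.04775619506836), (93.80203247070312, 93.19245910644531), 49.684844970703125)
[  -3.7    0.3   93.   116.2 1002.8]
side cap 648 [[455.2 216.9  76.9]
 [483.1 234.2 102.7]
 [531.5 340.1 120.7]]
side 416.0 ((257.5, 153.0), 15.53232479095459) (249, 140, 21, 27) ((258.3348388671875, 153.21946716308594), (19.7849063873291, 29.537757873535156), 169.56576538085938)
top 426.0 ((223.88710021972656, 231.11289978027344), 12.506597518920898) (212, 219, 25, 24) ((223.854736328125, 231.13735961914062), (22.5924072265625, 24.18914222717285), 76.72570037841797)
```

View pics/cropS.png

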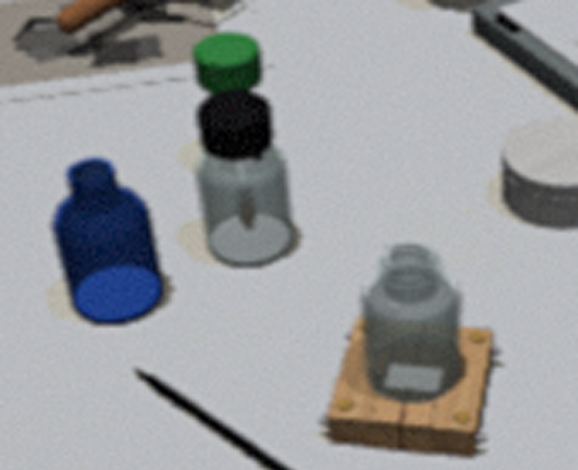

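View pics/cropT.png

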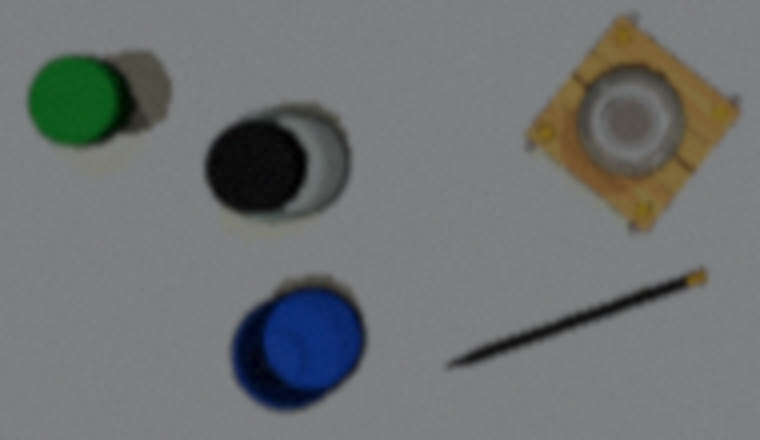

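```bash
cat >> h.py <<'E'
from scipy.spatial.transform import Rotation as Ro
def to(x,y,z,yaw=None,s=None):
    "shift (cm) and tool-z turn to reach world point with tool y at angle yaw (deg), tool down"
    s=s or bot.observe(); M=Ro.from_rotvec(s["eef_rot"]); d=M.inv().apply(np.array([x,y,z])-s["tcp_pos"])/10
    yy=M.apply([0,1,0]); now=np.degrees(np.arctan2(yy[1],yy[0])); zz=M.apply([0,0,1])
    if yaw is None: yaw=now
    G=Ro.from_euler("z",yaw+90,degrees=True)*Ro.from_rotvec([np.pi,0,0])
    print("shift",d.round(2),"turn",(M.inv()*G).as_rotvec().round(3),"| yaw",now.round(1),"tcp",s["tcp_pos"].round(1),"q",s["q"].round(2),"F",s["wrist_force"].round(1),"Tz",s["torque"].round(2),"w",round(s["grip_width"],3),"gf",round(float(s["grip_force"]),1),"t",s["t"],"z",zz.round(3))
E
python3 - <<'E'
from h import *
to(500,-300,240,-76.6); to(500,-300,240,-49)
to(484,243,240,-49)
E
```

```text
shift [ 41.69 -24.17  -0.92] turn [-0.002  0.     0.   ] | yaw -76.6 tcp [ 150.5 -631.8  230.5] q [ 1.27  0.54 -0.    1.54  0.    1.07 -0.07] F [0.2 0.2 0.4] Tz [-0.04 -0.02 -0.01] w 0.999 gf 0.0 t 0.1 z [-0.     0.002 -1.   ]
shift [ 41.69 -24.17  -0.92] turn [-0.002 -0.    -0.482] | yaw -76.6 tcp [ 150.5 -631.8  230.5] q [ 1.27  0.54 -0.    1.54  0.    1.07 -0.07] F [0.2 0.2 0.4] Tz [-0.04 -0.02 -0.01] w 0.999 gf 0.0 t 0.1 z [-0.     0.002 -1.   ]
shift [ 52.72 -77.37  -0.83] turn [-0.002 -0.    -0.482] | yaw -76.6 tcp [ 150.5 -631.8  230.5] q [ 1.27  0.54 -0.    1.54  0.    1.07 -0.07] F [0.2 0.2 0.4] Tz [-0.04 -0.02 -0.01] w 0.999 gf 0.0 t 0.1 z [-0.     0.002 -1.   ]
```

play_rows([
  [41.7, -24.2, -1, 0, 0, 0, -1],
  [41.7, -24.2, -1, 0, 0, 0, -1],
  [41.7, -24.2, -1, 0, 0, 0, -1],
  [41.7, -24.2, -1, 0, 0, 0, -1],
  [41.7, -24.2, -1, 0, 0, -0.2, -1],
])

```text
t: 0.72
tcp_pos: [378.3, -415.4, 237.7]
eef_rot: [-3.071, -0.663, 0.001]
wrist_force: [0.4, -0.3, -0.9]
grip_width: 1.0
grip_force: 0.0
```

```bash
python3 -c "
from h import *
to(495,-150,245,-49); to(484,243,245,-49)"
```

```text
shift [ 21.58 -19.36  -0.74] turn [-0.    0.   -0.29] | yaw -65.6 tcp [ 378.3 -415.4  237.7] q [ 0.86  0.38 -0.13  1.76  0.06  1.   -0.45] F [ 0.4 -0.3 -0.9] Tz [-0.09 -0.08 -0.05] w 1.0 gf 0.0 t 0.725 z [-0. -0. -1.]
shift [ 36.81 -55.6   -0.74] turn [-0.    0.   -0.29] | yaw -65.6 tcp [ 378.3 -415.4  237.7] q [ 0.86  0.38 -0.13  1.76  0.06  1.   -0.45] F [ 0.4 -0.3 -0.9] Tz [-0.09 -0.08 -0.05] w 1.0 gf 0.0 t 0.725 z [-0. -0. -1.]
```

play_rows([
  [21.6, -19.4, -0.7, 0, 0, -0.3, -1],
  [21.6, -19.4, -0.7, 0, 0, -0.3, -1],
  [21.6, -19.4, -0.7, 0, 0, -0.3, -1],
  [21.6, -19.4, -0.7, 0, 0, -0.3, -1],
  [21.6, -19.4, -0.7, 0, 0, -0.3, -1],
])

```text
t: 1.35
tcp_pos: [495.7, -148.4, 244.8]
eef_rot: [-2.937, -1.113, -0.001]
wrist_force: [0.2, 0.4, 0.4]
grip_width: 0.999
grip_force: 0.0
```

```bash
python3 -c "
from h import *
to(484,243,245,-49)"
```

```text
shift [ 2.507e+01 -3.008e+01  1.000e-02] turn [-0.001 -0.001  0.009] | yaw -48.5 tcp [ 495.7 -148.4  244.8] q [ 0.47  0.32 -0.33  1.86  0.12  0.99 -0.75] F [0.2 0.4 0.4] Tz [ 0.01 -0.03  0.  ] w 0.999 gf 0.0 t 1.35 z [ 0.     0.001 -1.   ]
```

play_rows([
  [25.1, -30.1, 0, 0, 0, 0, -1],
  [25.1, -30.1, 0, 0, 0, 0, -1],
  [25.1, -30.1, 0, 0, 0, 0, -1],
  [25.1, -30.1, 0, 0, 0, 0, -1],
  [25.1, -30.1, 0, 0, 0, 0, -1],
])

```text
t: 1.98
tcp_pos: [486.3, 162.3, 244.7]
eef_rot: [2.939, 1.108, -0.0]
wrist_force: [1.0, -0.3, -0.1]
grip_width: 0.999
grip_force: 0.0
```

Run:
```python
from h import *
to(483.8,242.7,89,-49)
# cross-check positions from 2 views via colour masks
t=cv2.imread("pics/top0.png");s=cv2.imread("pics/side0.png")
print("cap top ray z119",plane("top",223.9,231.1,119))
for X in([483.8,242.7,119],[457.8,242.7,119],[502.4,36.1,120],[502.4,36.1,26]): print(X,proj("side",np.array(X)).round(1),proj("top",np.array(X)).round(1))
g=cv2.cvtColor(s,cv2.COLOR_BGR2GRAY)
print("side col258 rows138-170",g[138:172,258]); 
print("tri",tri((258.9,151.5),(223.9,231.1)))
```

```text
shift [ 5.12 -6.21 15.56] turn [0.    0.    0.005] | yaw -48.7 tcp [486.3 162.3 244.7] q [-0.02  0.33 -0.48  1.86  0.18  0.99 -1.42] F [ 1.  -0.3 -0.1] Tz [ 0.01 -0.07 -0.06] w 0.999 gf 0.0 t 1.975 z [ 0. -0. -1.]
cap top ray z119 [484.40939407 239.42233225 119.        ]
[483.8, 242.7, 119] [258.7 151. ] [222.4 231.4]
[457.8, 242.7, 119] [248.5 154.1] [222.6 243.4]
[502.4, 36.1, 120] [310.  194.4] [316.8 220.4]
[502.4, 36.1, 26] [311. 228.] [317.7 220.7]
side col258 rows138-170 [ 87  58  34  27  33  37  36  36  27  14  21  25  21  17  15  17  21  22
  18  18  21   1  11   3   6   5   9   0  25  75 112 111 115 122]
tri (array([483.72057751, 239.72804705, 119.13228663]), np.float64(1.5273869534503415))
```

play_rows([
  [5.1, -6.2, 0, 0, 0, 0, -1],
  [5.1, -6.2, 3, 0, 0, 0, -1],
  [5.1, -6.2, 7, 0, 0, 0, -1],
  [5.1, -6.2, 11, 0, 0, 0, -1],
  [5.1, -6.2, 11, 0, 0, 0, -1],
])

```text
t: 2.6
tcp_pos: [481.7, 239.5, 132.2]
eef_rot: [2.939, 1.109, -0.01]
wrist_force: [1.2, -0.5, 0.0]
grip_width: 0.998
grip_force: 0.0
```

Run:
```python
from h import *
to(483.8,242,89,-49)
p,d=bot.capture("side"); cv2.imwrite("pics/side1.png",cv2.resize(p[90:240,180:340,::-1],None,fx=3.5,fy=3.5,interpolation=cv2.INTER_CUBIC))
```

```text
shift [ 0.35 -0.04  4.31] turn [-0.002  0.006  0.006] | yaw -48.6 tcp [481.7 239.5 132.2] q [-0.2   0.53 -0.45  1.89  0.31  0.8  -1.66] F [ 1.2 -0.5  0. ] Tz [-0.01 -0.01 -0.02] w 0.998 gf 0.0 t 2.6 z [-0.006 -0.003 -1.   ]
```

View pics/side1.png

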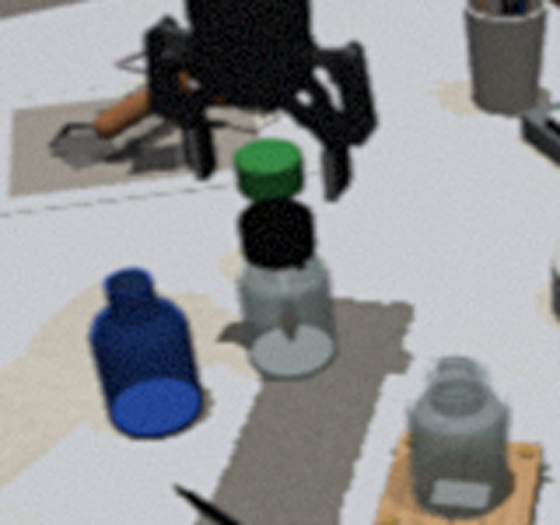

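The open fingers, with tips at crop (205,175) and (335,195), straddle the black cap at (277,230) with clear space on both sides. I'm descending and closing.

play_rows([
  [0.3, 0, 1.5, 0, 0, 0, -1],
  [0.3, 0, 3, 0, 0, 0, -1],
  [0.3, 0, 4.3, 0, 0, 0, -1],
  [0.3, 0, 4.3, 0, 0, 0, -1],
  [0.3, 0, 4.3, 0, 0, 0, -0.2],
])

```text
t: 3.28
tcp_pos: [486.4, 243.0, 91.9]
eef_rot: [-2.939, -1.109, -0.0]
wrist_force: [-0.5, 0.3, 1.2]
grip_width: 0.819
grip_force: 0.0
```

play_rows([
  [0, 0, 0, 0, 0, 0, 0.2],
  [0, 0, 0, 0, 0, 0, 0.5],
  [0, 0, 0, 0, 0, 0, 1],
  [0, 0, 0, 0, 0, 0, 1],
  [0, 0, 0, 0, 0, 0, 1],
])

```text
t: 3.9
tcp_pos: [486.5, 243.3, 92.6]
eef_rot: [-2.939, -1.109, -0.001]
wrist_force: [-2.4, -0.1, 5.1]
grip_width: 0.587
grip_force: 61.8
```

```bash
python3 -c "
from h import *
to(483.8,242,215,-49)"
```

```text
shift [ -0.27  -0.08 -12.24] turn [ 0.    -0.001  0.006] | yaw -48.7 tcp [486.5 243.3  92.6] q [-0.22  0.59 -0.42  1.9   0.35  0.72 -1.7 ] F [-2.4 -0.1  5.1] Tz [-0.07  0.32 -0.08] w 0.587 gf 61.8 t 3.9 z [ 0.001  0.001 -1.   ]
```

play_rows([
  [0, 0, -1.5, 0, 0, 0, 1],
  [0, 0, -4, 0, 0, 0, 1],
  [0, 0, -7, 0, 0, 0, 1],
  [0, 0, -10.5, 0, 0, 0, 1],
  [0, 0, -14.5, 0, 0, 0, 1],
])

```text
t: 4.53
tcp_pos: [486.0, 242.6, 238.6]
eef_rot: [2.939, 1.109, 0.0]
wrist_force: [0.9, -0.5, -0.3]
grip_width: 0.589
grip_force: 62.2
```

Run:
```python
from h import *
to(502.4,36.1,235,-49)
for n in("side","top"):
    p,d=bot.capture(n); np.save(n+"2.npy",d); cv2.imwrite(f"pics/{n}2r.png",p[...,::-1])
    if n=="side": cv2.imwrite("pics/side2.png",cv2.resize(p[40:240,180:360,::-1],None,fx=2.9,fy=2.9,interpolation=cv2.INTER_CUBIC))
```

```text
shift [-12.41  16.59   0.36] turn [ 0.    -0.     0.006] | yaw -48.7 tcp [486.  242.6 238.6] q [-0.15  0.39 -0.5   1.79  0.22  1.01 -1.59] F [ 0.9 -0.5 -0.3] Tz [ 0.04 -0.04  0.01] w 0.589 gf 62.2 t 4.525 z [ 0. -0. -1.]
```

View pics/side2.png

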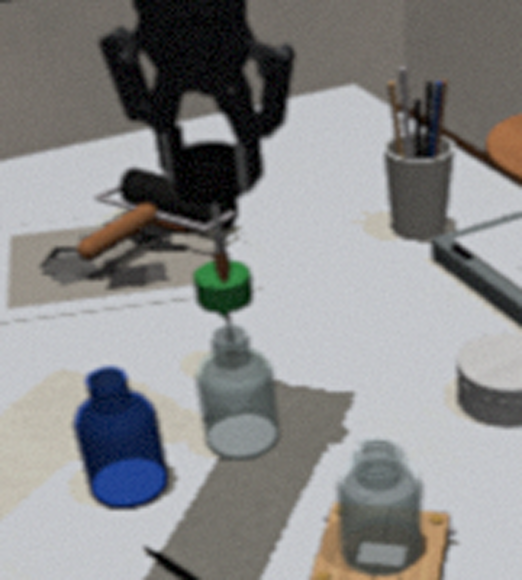

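The cap is gripped and the brush is clear of the rinsing jar, with the bristles at about crop (222,265); that jar is still standing at (237,390). Next I'll check how straight the brush hangs and where its tip is.

Run:
```python
from h import *
np.set_printoptions(precision=1,suppress=True)
s=bot.observe()["tcp_pos"]
for dz in(27,17,-52,-66,-80): 
    a=proj("side",s+[0,0,dz]); print(dz,a,"crop",(a-[180,40])*2.9)
im=cv2.imread("pics/side2r.png").astype(int)
b,g,r=im[...,0],im[...,1],im[...,2]
m=((r-b)>20)&(r<140); m[:,:250]=0;m[:,265:]=0;m[:115]=0;m[150:]=0
v,u=np.nonzero(m);
for k in np.unique(v): print(k,u[v==k].mean(),(v==k).sum(),end="; ")
```

```text
27 [252.6  89. ] crop [210.5 142. ]
17 [253.2  93.5] crop [212.2 155.1]
-52 [256.9 122.9] crop [222.9 240.4]
-66 [257.6 128.5] crop [225.  256.6]
-80 [258.3 134. ] crop [227.  272.5]
128 255.5 4; 129 255.5 4; 130 256.0 3; 131 256.5 4; 132 256.5 4; 133 256.0 3; 134 256.5 2; 135 256.5 2; 136 257.0 1;
```

play_rows([
  [-3, 4, 0.3, 0, 0, -0.18, 1],
  [-6, 8, 0.3, 0, 0, -0.36, 1],
  [-9.3, 12.5, 0.3, 0, 0, -0.54, 1],
  [-12.4, 16.6, 0.3, 0, 0, -0.72, 1],
  [-12.4, 16.6, 0.3, 0, 0, -0.9, 1],
])

```text
t: 5.25
tcp_pos: [502.7, 31.0, 233.4]
eef_rot: [2.165, 2.274, -0.004]
wrist_force: [-0.2, 1.0, -0.0]
grip_width: 0.589
grip_force: 62.2
```

play_rows([
  [0, 0, 0, 0, 0, -0.18, 1],
  [0, 0, 0, 0, 0, -0.36, 1],
  [0, 0, 0, 0, 0, -0.54, 1],
  [0, 0, 0, 0, 0, -0.72, 1],
  [0, 0, 0, 0, 0, -0.9, 1],
])

```text
t: 5.88
tcp_pos: [502.4, 36.1, 233.7]
eef_rot: [-0.95, -2.994, 0.001]
wrist_force: [0.7, 0.2, -0.2]
grip_width: 0.589
grip_force: 62.2
```

Run:
```python
from h import *
np.set_printoptions(precision=1,suppress=True)
to(502.4,36.1,235)
S=bot.observe()["tcp_pos"]
p,d=bot.capture("side"); np.save("side3.npy",d); cv2.imwrite("pics/side3r.png",p[...,::-1]); 
cv2.imwrite("pics/side3.png",cv2.resize(p[100:260,250:370,::-1],None,fx=3.7,fy=3.7,interpolation=cv2.INTER_CUBIC))
for z in(S[2]+27,S[2]-52,S[2]-80,120,97,26): a=proj("side",np.array([502.4,36.1,z])); print(z,a,"crop",(a-[250,100])*3.7)
```

```text
shift [ 0.  -0.  -0.1] turn [-0. -0. -0.] | yaw 54.8 tcp [502.4  36.1 233.7] q [ 0.5  0.4 -0.8  1.9  0.3  1.   0.5] F [ 0.7  0.2 -0.2] Tz [-0.  0. -0.] w 0.589 gf 62.2 t 5.875 z [-0. -0. -1.]
260.72240415148815 [308.3 132.4] crop [215.9 119.9]
181.72240415148815 [309.4 169.2] crop [219.6 255.9]
153.72240415148815 [309.7 180.9] crop [220.8 299.5]
120 [310.  194.4] crop [222.2 349.2]
97 [310.3 203.1] crop [223.  381.4]
26 [311. 228.] crop [225.6 473.5]
```

View pics/side3.png

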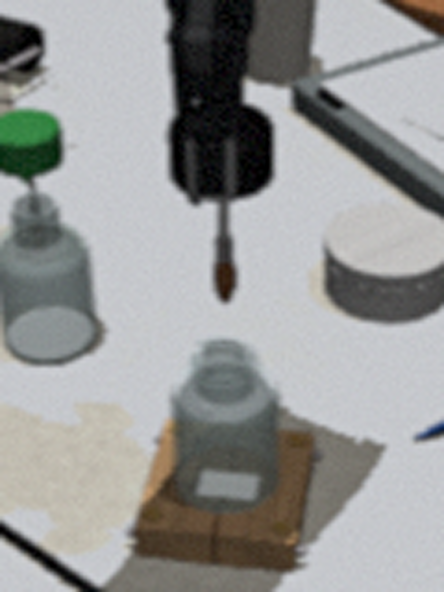

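Run:
```python
from h import *
np.set_printoptions(precision=1,suppress=True)
t=cv2.imread("pics/top0.png"); hsv=cv2.cvtColor(t,cv2.COLOR_BGR2HSV)
m=np.zeros(t.shape[:2],np.uint8); w=hsv[185:260,280:355]; m[185:260,280:355]=((w[...,0]<30)&(w[...,1]>75)).astype(np.uint8)
c=np.vstack([x for x in cv2.findContours(m,0,1)[0] if cv2.contourArea(x)>30]); h=cv2.convexHull(c).reshape(-1,2)
W=np.array([plane("top",u,v,26)[:2] for u,v in h],np.float32); print("block top",cv2.minAreaRect(W))
D=np.load("side3.npy"); T0=np.load("top0.npy")
def cloud(n,D,u0,u1,v0,v1):
    vv,uu=np.mgrid[v0:v1,u0:u1]; return np.array([dep(n,u,v,D[v,u]) for u,v in zip(uu.ravel(),vv.ravel())])
X=cloud("side",D,300,320,155,185); k=(np.hypot(X[:,0]-502,X[:,1]-36)<30)&(X[:,2]>135); print("brush pts",k.sum()); Y=X[k]
for a,b in((140,160),(160,185),(185,215)):
    q=Y[(Y[:,2]>a)&(Y[:,2]<b)]; print(a,len(q),np.median(q,0) if len(q) else "")
X=cloud("side",D,290,330,120,165); q=X[(np.hypot(X[:,0]-502,X[:,1]-36)<45)&(X[:,2]>225)]; print("cap?",len(q),np.percentile(q,[5,50,95],axis=0))
X=cloud("side",D,280,345,185,260); q=X[(X[:,2]>22)&(X[:,2]<30)&(np.hypot(X[:,0]-502,X[:,1]-36)<75)]; print("block side",len(q),cv2.minAreaRect(q[:,:2].astype(np.float32)))
q=X[(X[:,2]>98)&(X[:,2]<135)&(np.hypot(X[:,0]-502,X[:,1]-36)<30)]; print("neck side",len(q),np.percentile(q,[5,50,95],axis=0))
print("view dir",R["side"][2])
X=cloud("top",T0,285,350,190,255); q=X[(X[:,2]>60)&(X[:,2]<130)]; print("jar top",len(q),cv2.minEnclosingCircle(q[:,:2].astype(np.float32)))
```

```text
block top ((503.5417175292969, 36.04090881347656), (92.90785217285156, 92.60277557373047), 49.694183349609375)
brush pts 128
140 5 [500.4  32.  157.4]
160 63 [499.8  30.5 173.4]
185 56 [501.7  32.7 194.9]
cap? 586 [[474.6   1.9 235.7]
 [490.3  10.4 256. ]
 [521.7  43.  279.4]]
block side 724 ((501.0797424316406, 35.59889221191406), (96.34869384765625, 93.49673461914062), 49.87350082397461)
neck side 293 [[482.6  17.  100.1]
 [498.9  29.5 113.6]
 [514.9  48.7 119.3]]
view dir [ 0.4  0.6 -0.6]
jar top 509 ((502.6629943847656, 35.87757110595703), 30.914335250854492)
```

play_rows([
  [0, 0, 1, 0, 0, -0.18, 1],
  [0, 0, 2, 0, 0, -0.36, 1],
  [0, 0, 3, 0, 0, -0.54, 1],
  [0, 0, 4.5, 0, 0, -0.72, 1],
  [0, 0, 6, 0, 0, -0.9, 1],
])

```text
t: 6.55
tcp_pos: [502.6, 36.0, 173.3]
eef_rot: [0.442, -3.11, 0.001]
wrist_force: [0.1, -0.6, -1.0]
grip_width: 0.589
grip_force: 62.2
```

```bash
python3 -c "
from h import *
to(502.3,36.2,118)"
```

```text
shift [0.03 0.03 5.53] turn [-0. -0. -0.] | yaw 106.2 tcp [502.6  36.  173.3] q [ 0.58  0.55 -0.95  1.93  0.56  0.95  1.21] F [ 0.1 -0.6 -1. ] Tz [ 0.01 -0.04  0.02] w 0.589 gf 62.2 t 6.55 z [-0. -0. -1.]
```

play_rows([
  [0, 0, 1.2, 0, 0, -0.18, 1],
  [0, 0, 2.4, 0, 0, -0.36, 1],
  [0, 0, 3.6, 0, 0, -0.54, 1],
  [0, 0, 4.8, 0, 0, -0.6, 1],
  [0, 0, 5.6, 0, 0, -0.6, 1],
])

```text
t: 7.18
tcp_pos: [502.5, 36.1, 117.0]
eef_rot: [1.333, -2.844, -0.001]
wrist_force: [-0.5, 0.7, -0.5]
grip_width: 0.587
grip_force: 62.2
```

play_rows([
  [0, 0, 0.1, 0, 0, 0, 1],
  [0, 0, 0.2, 0, 0, 0, 1],
  [0, 0, 0.2, 0, 0, 0, 1],
  [0, 0, 0.3, 0, 0, 0, 1],
  [0, 0, 0.3, 0, 0, 0, 1],
])

```text
t: 7.8
tcp_pos: [502.9, 36.2, 114.8]
eef_rot: [-1.337, 2.843, -0.0]
wrist_force: [0.0, -1.4, 0.1]
grip_width: 0.585
grip_force: 62.2
```

```bash
python3 -c "
from h import *
to(502.3,36.2,113)
p,d=bot.capture('side'); cv2.imwrite('pics/side4.png',cv2.resize(p[130:250,260:360,::-1],None,fx=4.8,fy=4.8,interpolation=cv2.INTER_CUBIC))"
```

```text
shift [0.03 0.05 0.18] turn [-0. -0. -0.] | yaw 140.4 tcp [502.9  36.2 114.8] q [ 0.6   0.7  -1.01  1.97  0.76  0.91  1.64] F [ 0.  -1.4  0.1] Tz [-0.28  0.09 -0.  ] w 0.585 gf 62.2 t 7.8 z [ 0. -0. -1.]
```

View pics/side4.png

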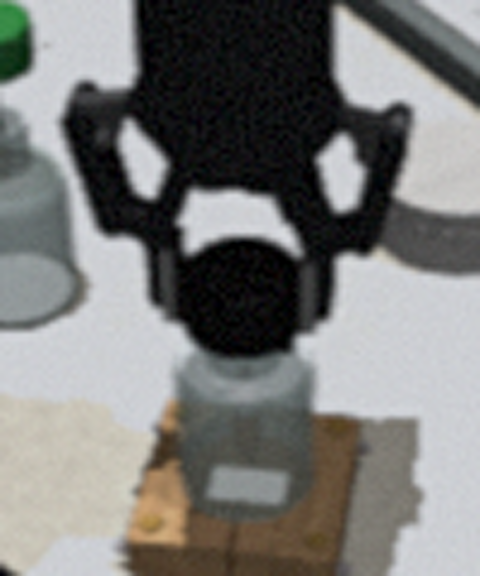

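The cap at crop (240,295) is down over the neck, centred on the jar at (245,430), with the brush inside. I'll feel further down in small steps.

play_rows([
  [0, 0, 0.1, 0, 0, 0, 1],
  [0, 0, 0.2, 0, 0, 0, 1],
  [0, 0, 0.3, 0, 0, 0, 1],
  [0, 0, 0.3, 0, 0, 0, 1],
  [0, 0, 0.3, 0, 0, 0, 1],
])

```text
t: 8.48
tcp_pos: [502.7, 36.3, 111.7]
eef_rot: [1.338, -2.842, -0.0]
wrist_force: [-0.8, -1.8, -1.0]
grip_width: 0.59
grip_force: 62.2
```

play_rows([
  [0, 0, 0.1, 0, 0, 0, 1],
  [0, 0, 0.2, 0, 0, 0, 1],
  [0, 0, 0.2, 0, 0, 0, 1],
  [0, 0, 0.2, 0, 0, 0, 1],
  [0, 0, 0.2, 0, 0, 0, 1],
])

```text
t: 9.1
tcp_pos: [502.7, 36.2, 109.7]
eef_rot: [1.338, -2.842, 0.0]
wrist_force: [-0.8, -2.0, -0.3]
grip_width: 0.588
grip_force: 62.2
```

```bash
python3 -c "
from h import *
to(502.3,36.2,177)"
```

```text
shift [ 0.03  0.03 -6.73] turn [ 0. -0.  0.] | yaw 140.4 tcp [502.7  36.2 109.7] q [ 0.59  0.71 -1.    1.97  0.77  0.9   1.63] F [-0.8 -2.  -0.3] Tz [-0.28  0.18  0.01] w 0.588 gf 62.2 t 9.1 z [-0. -0. -1.]
```

play_rows([
  [0, 0, 0.1, 0, 0, 0, 1],
  [0, 0, 0.2, 0, 0, 0, 1],
  [0, 0, 0.2, 0, 0, 0, 1],
  [0, 0, 0.25, 0, 0, 0, 1],
  [0, 0, 0.25, 0, 0, 0, 1],
])

```text
t: 9.72
tcp_pos: [502.9, 36.4, 108.6]
eef_rot: [1.338, -2.842, 0.002]
wrist_force: [-5.8, -3.8, 16.8]
grip_width: 0.588
grip_force: 64.0
```

```bash
python3 -c "
from h import *
to(502.3,35.7,177)"
```

```text
shift [ 0.1  -0.   -6.84] turn [-0.001 -0.001 -0.   ] | yaw 140.4 tcp [502.9  36.4 108.6] q [ 0.59  0.71 -1.    1.97  0.77  0.9   1.63] F [-5.8 -3.8 16.8] Tz [-0.84  1.44 -0.09] w 0.588 gf 64.0 t 9.725 z [ 0.    -0.001 -1.   ]
```

play_rows([
  [0.05, 0, -1.5, 0, 0, 0, 1],
  [0.05, 0, -3, 0, 0, -0.15, 1],
  [0.05, 0, -4.5, 0, 0, -0.3, 1],
  [0.05, 0, -6, 0, 0, -0.45, 1],
  [0.05, 0, -6.9, 0, 0, -0.6, 1],
])

```text
t: 10.35
tcp_pos: [503.1, 36.5, 177.6]
eef_rot: [-2.122, 2.313, -0.0]
wrist_force: [-0.0, -0.3, -0.7]
grip_width: 0.59
grip_force: 63.7
```

```bash
python3 -c "
from h import *
to(502.4,35.8,112)"
```

```text
shift [0.08 0.08 6.56] turn [-0.002  0.001  0.   ] | yaw 175.1 tcp [503.1  36.5 177.6] q [ 0.72  0.69 -1.21  1.92  0.74  1.07  2.25] F [-0.  -0.3 -0.7] Tz [ 0.02 -0.    0.01] w 0.59 gf 63.7 t 10.35 z [ 0.002  0.001 -1.   ]
```

play_rows([
  [0.05, 0.05, 1.5, 0, 0, 0, 1],
  [0.05, 0.05, 3, 0, 0, 0, 1],
  [0.05, 0.05, 4.5, 0, 0, 0, 1],
  [0.05, 0.05, 6, 0, 0, 0, 1],
  [0.05, 0.05, 6.6, 0, 0, 0, 1],
])

```text
t: 10.98
tcp_pos: [501.4, 35.3, 109.7]
eef_rot: [2.116, -2.319, -0.0]
wrist_force: [-13.0, -7.5, 45.7]
grip_width: 0.586
grip_force: 68.4
```

play_rows([
  [0, 0, 0.1, 0, 0, 0, 1],
  [0, 0, 0.1, 0, 0, 0, 1],
  [0, 0, 0.15, 0, 0, 0, 1],
  [0, 0, 0.15, 0, 0, 0, 1],
  [0, 0, 0.15, 0, 0, 0, 1],
])

```text
t: 11.6
tcp_pos: [501.4, 35.3, 110.0]
eef_rot: [2.116, -2.319, 0.002]
wrist_force: [-7.2, -3.8, 19.8]
grip_width: 0.587
grip_force: 65.9
```

```bash
python3 -c "
from h import *
to(502.4,36.2,177)"
```

```text
shift [-0.08 -0.09 -6.7 ] turn [ 0.001 -0.002  0.   ] | yaw 174.8 tcp [501.4  35.3 110. ] q [ 0.65  0.77 -1.1   1.97  0.86  0.97  2.17] F [-7.2 -3.8 19.8] Tz [-0.72  1.62  0.02] w 0.587 gf 65.9 t 11.6 z [-0.001 -0.002 -1.   ]
```

play_rows([
  [-0.08, -0.08, -1.5, 0, 0, 0, 1],
  [-0.08, -0.08, -3, 0, 0, 0, 1],
  [-0.08, -0.08, -4.5, 0, 0, 0, 1],
  [-0.08, -0.08, -6, 0, 0, 0, 1],
  [-0.08, -0.08, -6.8, 0, 0, 0, 1],
])

```text
t: 12.22
tcp_pos: [503.2, 36.3, 177.9]
eef_rot: [-2.117, 2.32, -0.001]
wrist_force: [-0.5, -0.8, -0.5]
grip_width: 0.587
grip_force: 63.7
```

```bash
python3 -c "
from h import *
to(502.4,36.2,112)
p,d=bot.capture('side'); cv2.imwrite('pics/side5.png',cv2.resize(p[100:250,260:360,::-1],None,fx=3.9,fy=3.9,interpolation=cv2.INTER_CUBIC))
s=bot.observe()['tcp_pos']
for dz in(27,17,-1,-80): print(dz,(proj('side',s+[0,0,dz])-[260,100])*3.9)"
```

```text
shift [0.01 0.09 6.59] turn [-0.001  0.     0.   ] | yaw 174.8 tcp [503.2  36.3 177.9] q [ 0.72  0.68 -1.19  1.92  0.73  1.06  2.26] F [-0.5 -0.8 -0.5] Tz [-0.02  0.05 -0.04] w 0.587 gf 63.7 t 12.225 z [ 0.001  0.    -1.   ]
27 [193.07323646 227.96873815]
17 [193.53403834 245.3868242 ]
-1 [194.34233507 275.94004545]
-80 [197.59756088 398.9859903 ]
```

View pics/side5.png

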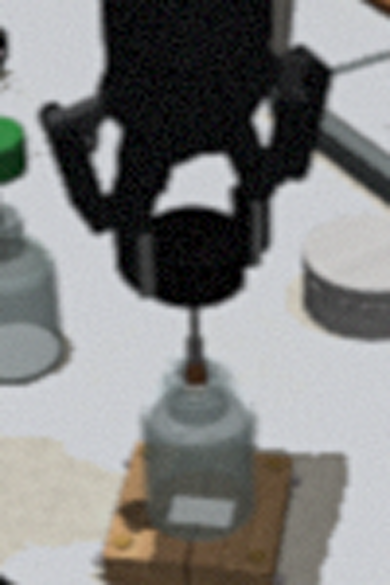

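The bristles at crop (195,370) are up in the jar's neck, which makes two strokes done. Now I'll set the cap down gently and start it on the thread.

play_rows([
  [0, 0.05, 1.5, 0, 0, 0, 1],
  [0, 0.05, 3, 0, 0, 0, 1],
  [0, 0.05, 4.5, 0, 0, 0, 1],
  [0, 0.05, 6, 0, 0, 0, 1],
  [0, 0.05, 6.4, 0, 0, 0, 1],
])

```text
t: 12.9
tcp_pos: [501.9, 35.9, 111.4]
eef_rot: [2.117, -2.319, -0.001]
wrist_force: [-0.1, -0.9, 0.5]
grip_width: 0.589
grip_force: 63.9
```

play_rows([
  [0, 0, 0.1, 0, 0, 0, 1],
  [0, 0, 0.2, 0, 0, 0, 1],
  [0, 0, 0.25, 0, 0, 0, 1],
  [0, 0, 0.3, 0, 0, 0, 1],
  [0, 0, 0.3, 0, 0, 0, 1],
])

```text
t: 13.52
tcp_pos: [502.6, 36.1, 110.2]
eef_rot: [-2.118, 2.32, -0.001]
wrist_force: [-0.5, -2.3, 4.2]
grip_width: 0.58
grip_force: 64.1
```

```bash
python3 -c "
from h import *
to(502.4,36.2,112)"
```

```text
shift [-0.01  0.03 -0.18] turn [-0.001 -0.    -0.   ] | yaw 174.8 tcp [502.6  36.1 110.2] q [ 0.64  0.76 -1.09  1.97  0.84  0.96  2.18] F [-0.5 -2.3  4.2] Tz [-0.65  0.16 -0.02] w 0.58 gf 64.1 t 13.525 z [ 0.001 -0.    -1.   ]
```

play_rows([
  [0, 0, 0.08, 0, 0, 0.17, 1],
  [0, 0, 0.11, 0, 0, 0.34, 1],
  [0, 0, 0.14, 0, 0, 0.51, 1],
  [0, 0, 0.18, 0, 0, 0.68, 1],
  [0, 0, 0.21, 0, 0, 0.85, 1],
])

```text
t: 14.15
tcp_pos: [502.7, 36.1, 108.5]
eef_rot: [-0.965, 2.989, -0.002]
wrist_force: [-2.6, -3.1, 8.2]
grip_width: 0.588
grip_force: 64.7
```

```bash
python3 -c "
from h import *
to(502.4,36.2,112)"
```

```text
shift [ 0.02  0.03 -0.35] turn [-0.001  0.     0.   ] | yaw 125.8 tcp [502.7  36.1 108.5] q [ 0.54  0.66 -0.91  1.97  0.7   0.86  1.43] F [-2.6 -3.1  8.2] Tz [-0.64  0.55  0.13] w 0.588 gf 64.7 t 14.15 z [ 0.001 -0.001 -1.   ]
```

play_rows([
  [0, 0, 0.03, 0, 0, 0.17, 1],
  [0, 0, 0.06, 0, 0, 0.34, 1],
  [0, 0, 0.1, 0, 0, 0.51, 1],
  [0, 0, 0.13, 0, 0, 0.68, 1],
  [0, 0, 0.16, 0, 0, 0.85, 1],
])

```text
t: 14.78
tcp_pos: [502.9, 37.2, 106.9]
eef_rot: [0.352, 3.12, 0.002]
wrist_force: [-1.8, -1.4, 7.0]
grip_width: 0.587
grip_force: 64.6
```

```bash
python3 -c "
from h import *
to(502.4,36.2,112)"
```

```text
shift [ 0.03 -0.11 -0.51] turn [ 0.001  0.002 -0.   ] | yaw 77.1 tcp [502.9  37.2 106.9] q [ 0.4   0.59 -0.72  1.98  0.55  0.77  0.7 ] F [-1.8 -1.4  7. ] Tz [-0.32  0.26  0.13] w 0.587 gf 64.6 t 14.775 z [ 0.002  0.001 -1.   ]
```

play_rows([
  [0, 0, 0.03, 0, 0, 0.17, 1],
  [0, 0, 0.06, 0, 0, 0.34, 1],
  [0, 0, 0.1, 0, 0, 0.51, 1],
  [0, 0, 0.13, 0, 0, 0.68, 1],
  [0, 0, 0.16, 0, 0, 0.85, 1],
])

```text
t: 15.4
tcp_pos: [504.0, 37.4, 105.4]
eef_rot: [1.607, 2.697, 0.005]
wrist_force: [2.1, 0.2, 3.8]
grip_width: 0.589
grip_force: 64.3
```

```bash
python3 -c "
from h import *
to(502.4,36.2,112)"
```

```text
shift [-0.03 -0.19 -0.66] turn [ 0.004  0.    -0.   ] | yaw 28.4 tcp [504.   37.4 105.4] q [ 0.25  0.53 -0.52  1.99  0.39  0.71 -0.01] F [2.1 0.2 3.8] Tz [-0.1  -0.28  0.  ] w 0.589 gf 64.3 t 15.4 z [ 0.004  0.001 -1.   ]
```

play_rows([
  [0, -0.03, 0.04, 0, 0, 0.17, 1],
  [0, -0.06, 0.07, 0, 0, 0.34, 1],
  [0, -0.08, 0.11, 0, 0, 0.51, 1],
  [0, -0.1, 0.15, 0, 0, 0.68, 1],
  [0, -0.1, 0.18, 0, 0, 0.85, 1],
])

```text
t: 16.02
tcp_pos: [503.0, 37.0, 103.7]
eef_rot: [2.577, 1.795, 0.006]
wrist_force: [-0.2, 0.4, 5.8]
grip_width: 0.589
grip_force: 64.4
```

```bash
python3 -c "
from h import *
to(502.4,36.2,112)"
```

```text
shift [-0.09 -0.03 -0.83] turn [ 0.003 -0.003  0.   ] | yaw -20.3 tcp [503.   37.  103.7] q [ 0.08  0.5  -0.31  2.    0.23  0.67 -0.73] F [-0.2  0.4  5.8] Tz [-0.01 -0.04  0.06] w 0.589 gf 64.4 t 16.025 z [ 0.004  0.001 -1.   ]
```

play_rows([
  [0, 0, 0.03, 0, 0, 0.17, 1],
  [0, 0, 0.06, 0, 0, 0.34, 1],
  [0, 0, 0.1, 0, 0, 0.51, 1],
  [0, 0, 0.13, 0, 0, 0.68, 1],
  [0, 0, 0.16, 0, 0, 0.85, 1],
])

```text
t: 16.65
tcp_pos: [503.8, 37.3, 102.6]
eef_rot: [-3.088, -0.573, -0.008]
wrist_force: [0.2, 0.3, 11.8]
grip_width: 0.588
grip_force: 64.8
```

```bash
python3 -c "
from h import *
to(502.4,36.2,112)"
```

```text
shift [-0.16  0.05 -0.94] turn [ 0.    -0.005  0.   ] | yaw -69.0 tcp [503.8  37.3 102.6] q [-0.09  0.48 -0.09  2.01  0.07  0.64 -1.43] F [ 0.2  0.3 11.8] Tz [ 0.   -0.11  0.08] w 0.588 gf 64.8 t 16.65 z [ 0.005  0.002 -1.   ]
```

play_rows([
  [0, 0, 0.02, 0, 0, 0.12, 1],
  [0, 0, 0.03, 0, 0, 0.24, 1],
  [0, 0, 0.05, 0, 0, 0.36, 1],
  [0, 0, 0.07, 0, 0, 0.48, 1],
  [0, 0, 0.08, 0, 0, 0.6, 1],
])

```text
t: 17.27
tcp_pos: [505.3, 36.0, 102.6]
eef_rot: [-3.119, 0.361, -0.013]
wrist_force: [1.6, -2.9, 15.0]
grip_width: 0.585
grip_force: 65.4
```

```bash
python3 -c "
from h import *
to(502.4,36.2,112)"
```

```text
shift [-0.28  0.04 -0.95] turn [-0.002 -0.008 -0.   ] | yaw -103.2 tcp [505.3  36.  102.6] q [-0.21  0.48  0.06  2.02 -0.05  0.63 -1.92] F [ 1.6 -2.9 15. ] Tz [-0.71 -0.25  1.52] w 0.585 gf 65.4 t 17.275 z [ 0.008  0.    -1.   ]
```

Tz jumped to 1.5 Nm and the sinking stopped at TCP z 102.6, so the cap has bottomed with its origin at about the rim height. Now I'll back it off a quarter turn, following the thread up 3 mm.

play_rows([
  [-0.05, 0, -0.03, 0, 0, -0.16, 1],
  [-0.1, 0, -0.06, 0, 0, -0.32, 1],
  [-0.15, 0, -0.1, 0, 0, -0.48, 1],
  [-0.2, 0, -0.13, 0, 0, -0.64, 1],
  [-0.2, 0, -0.16, 0, 0, -0.8, 1],
])

```text
t: 17.9
tcp_pos: [503.2, 36.0, 102.9]
eef_rot: [3.011, 0.892, 0.012]
wrist_force: [6.2, -2.5, -0.2]
grip_width: 0.585
grip_force: 63.7
```

```bash
python3 -c "
from h import *
to(502.8,36.5,105.6,-13.2)"
```

```text
shift [-0.01 -0.06 -0.27] turn [ 0.006 -0.005 -0.764] | yaw -57.0 tcp [503.2  36.  102.9] q [-0.05  0.49 -0.14  2.01  0.11  0.64 -1.26] F [ 6.2 -2.5 -0.2] Tz [-0.56 -1.44 -0.09] w 0.585 gf 63.7 t 17.9 z [ 0.008  0.001 -1.   ]
```

play_rows([
  [0, 0, -0.05, 0, 0, -0.16, 1],
  [0, 0, -0.09, 0, 0, -0.32, 1],
  [0, 0, -0.12, 0, 0, -0.48, 1],
  [0, 0, -0.16, 0, 0, -0.64, 1],
  [0, 0, -0.18, 0, 0, -0.76, 1],
])

```text
t: 18.52
tcp_pos: [502.0, 37.4, 104.4]
eef_rot: [2.465, 1.945, 0.009]
wrist_force: [3.7, 0.3, -1.3]
grip_width: 0.593
grip_force: 63.7
```

Run:
```python
from h import *
to(502.8,36.5,105.6,-13.2)
p,d=bot.capture('side'); q,_=bot.capture('top')
a=cv2.resize(p[90:290,190:400,::-1],None,fx=2,fy=2,interpolation=cv2.INTER_CUBIC); b=q[100:300,140:460,::-1]
c=np.zeros((400,420+320,3),np.uint8); c[:,:420]=a; c[:200,420:]=b; cv2.imwrite('pics/fin.png',c)
```

```text
shift [-0.07  0.1  -0.12] turn [ 0.005 -0.003 -0.004] | yaw -13.4 tcp [502.   37.4 104.4] q [ 0.11  0.5  -0.34  2.    0.26  0.67 -0.63] F [ 3.7  0.3 -1.3] Tz [ 0.1  -0.94 -0.02] w 0.593 gf 63.7 t 18.525 z [ 0.005  0.002 -1.   ]
```

View pics/fin.png

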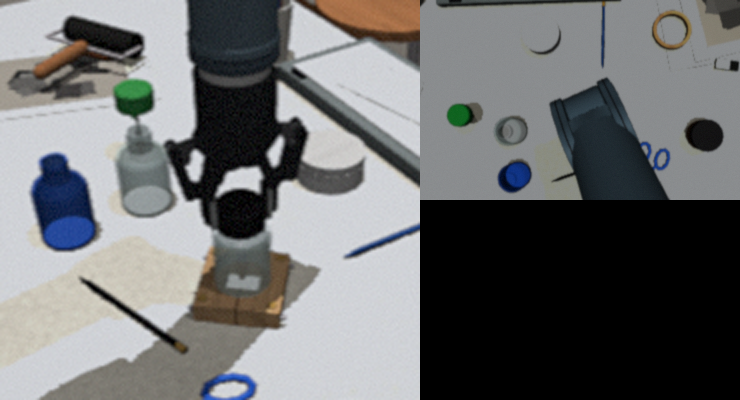

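The final pictures show the cap (side, 240,210) screwed on the jar and still gripped, backed off 90° from the stop. The rinsing jar (145,185), green cap, blue jar, pencil and tin have not moved. I'm handing in.

```bash
python3 -c "
from station import bot
print(bot.job_done())"
```

```text
the job is handed in; nothing more can be done
None
```

The jar was brushed twice from near the floor up to the neck, and the cap was screwed on until it met the stop, backed off 90°, and handed in still gripped at about 18.6 s; the objects visible in the last pictures had not moved, and no verdict came back.

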